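Open the spring-lid cup bin of the samovar table

TASK

Without picking it up, push the glass sugar dish along the top of the plywood chest, off the brown lid, until its foot stands wholly on the round red mat. Then press the lid down at its brass disc until the push catch lets go, and draw back so that the lid springs ajar by itself. Leave the sugar dish upright on the mat, and do not disturb the jam bowl, teapot or tea glasses.

Things in the scene. Friction and masses are not known exactly. Their poses are not given: they have to be found in the camera images.
- chest: Low pale birch plywood chest fixed on the table, 240 (x) x 480 (y) x 100 mm high; origin at the centre of its underside; z up, its y axis runs along its length. Its flat top is 100 mm above the table. In the middle of the top is the brown lid, 140 (x) x 160 (y) mm, centred over the chest's origin, its upper face 3 mm above the chest's top.
- lid (a joint): Angle of the lid in rad: 0 latched shut, positive open, about 0.3 when sprung ajar (stop at 0.40), down to -0.07 when pressed in. Hinge along the chest's y at the lid's +x edge. Latched, it bears about 4 N at the brass disc without moving; pressed 5 mm or more (up to 8 mm) there with about 5 N the catch lets go, and once the finger draws back the spring raises the edge by the disc about 40 mm. The catch does not take hold again.
- press_spot (a point): Centre of the flush brass disc, 26 mm across, on the lid's upper face, 20 mm from its free (-x) edge: the place to press, straight down.
- sugar_dish: Round green-tinted glass dish with white sugar cubes inside, 55 mm high, outer diameter 68 mm at the foot, 78 mm at 12 mm up and 84 mm at the rim, 0.24 kg, loose, standing on the lid at the start; origin at the centre of its underside, z up.
- mat: Round flat red mat with blue border, 130 mm across, on the chest's top at one end of the chest (left or right); origin at its centre, level with the chest's top. Only 1.5 mm thick, it is no obstacle to sliding.
- jam_bowl: Loose blue porcelain bowl, 90 mm across the rim, 45 mm high, on the chest's other end; origin at the centre of its underside. Leave alone.
- teapot: Loose white porcelain teapot, body 130 mm across, 124 mm high, on the table at the right side; origin at the centre of its underside. Leave alone.
- tea_glass_a: Loose tea glass, 66 mm across, 95 mm high, on the table at the left side; origin at the centre of its underside. Leave alone.
- tea_glass_b: Another loose tea glass of the same size, on the table at the left side. Leave alone.

How it is judged:
On the way, in this order (a step that is already met when the one before it is completed fails the run):
1. the sugar dish has been pushed onto the mat while the lid is still shut (horizontal distance between sugar_dish and mat below 0.037 m and value of joint lid below 0.03 rad and angle between sugar_dish's own z axis and vertical below 0.1 rad), for 0.2 s.
2. the lid is pressed in with the fingers (value of joint lid below -0.02 rad and contact force between the fingers and chest above 1 N).
3. the lid has sprung ajar (value of joint lid above 0.2 rad), for 0.2 s.
At the end, for the whole second after the job is handed in: The lid stands ajar (over 0.2 rad), and the sugar dish is at rest upright on the chest's top with its centre within 37 mm of the mat's centre (foot wholly on the mat) (horizontal distance between sugar_dish and mat below 0.037 m and value of joint lid above 0.2 rad and angle between sugar_dish's own z axis and vertical below 0.1 rad and z of sugar_dish in the frame of chest above 0.095 m and linear speed of sugar_dish below 0.02 m/s); the robot touches nothing.
It fails at once if the sugar dish is lifted off the surface (over 12 mm) (z of sugar_dish in the frame of chest above 0.115 m).
It fails at once if the sugar dish is tipped (over 0.35 rad) (angle between sugar_dish's own z axis and vertical above 0.35 rad).
It fails at once if a bystander is moved more than 15 mm (distance of any of jam_bowl, teapot, tea_glass_a, tea_glass_b from where it was at the start of the episode above 0.015 m).
It also fails if it takes over 48 s, if anything falls off the work surface, if the arm or the gripper's body presses on something with over 40 N, if the wrist force passes 120 N, or if a joint passes its speed limit or range.

ROBOT

A 6-joint arm with a two-finger parallel gripper is mounted at the origin on the work surface. World frame = base frame: x ahead of the robot, y to its left, z up, the work surface at z = 0. Lengths are in m, angles in rad, forces in N, time in s.
With the tool pointing down it reaches from about 0.325 to 0.875 m from the base axis. Payload 4.4 kg.
Tool frame: the origin (TCP) lies at the very end of the fingers, on their centre line; the grasp point (between the pads) lies arm.pinch_z behind it (arm.pinch_z is the distance from the TCP to the grasp point, in m); z points along the fingers, y is the line along which they close (so a half turn about z gives the same grasp; the last joint's range is limited). The gripper opens to 85 mm and grips with 20 to 120 N. Pads are 22 mm wide; open, the fingers measure 114 mm over their backs; the gripper's body (76 mm by 85 mm) begins 54 mm behind the grasp point. The pads swing forward as they close: fully open they stand 13 mm farther back than shut.
Start: joints at [0.998, 0.207, 1.542, -0, 1.393, -0.15], TCP at [0.236, 0.524, 0.231] pointing down, gripper open.
Joint ranges: [-2.73, 2.73], [-0.86, 2.22], [0.23, 2.46], [-1.11, 4.25], [0.08, 2.63], [-2.82, 2.82]. Speed limits (rad/s): [2.79, 2.79, 3.14, 3.14, 3.14, 3.14].

INTERFACE

Orientations are given as a 3x3 rotation matrix whose columns are the frame's x, y, z axes.
In Python, from station import arm, imaging, ticket gives the robot as it stands.
- The arm moves only by the shell command python3 -m handwheel 'ROWS'. ROWS is JSON, a list of rows, each a list of 7 numbers: the shift along the tool's x, y, z normalised to -1 to 1, where 1 is 0.5 m, then the turn, a rotation vector about the tool's x, y, z normalised to -1 to 1, where 1 is 0.5 rad, then the opening, from 0 (shut) to 1 (fully open). In form: [[x, y, z, wx, wy, wz, jaw], ...]. A call has 1 to 8 rows; each row is the pose to reach, as a shift and turn from the pose commanded when the call began, along the tool's axes at that moment; what a row does not reach only later rows make up. A row lasts 1/8 s, in which the tool goes at most 62.5 mm and 10.7 degrees, less where a joint would pass 70% of its speed; a pose out of reach is approached as far as the arm can. A call with a number of a shift or a turn outside -1 to 1 is refused whole. A call with a gripper value outside its range is refused whole. The fingers move at their own pace and stop on an object; the grip force is fixed at half the most. Time passes only in rows, so rows that repeat a pose let the fingers close. It gives the time, the measured TCP pose, the force, the opening and the grip force at its end, in the units of the state.
- arm.state(): the state, without advancing time (a new reading comes with each control period).
- imaging.camera(name): name is "scene" or "side" or "wrist"; returns a dict with "image" (384x512x3 uint8, red, green, blue), "fx", "fy", "cx", "cy" (pixels), "k1" (the pictures are not rectified: a ray, as slopes to the right and down, at radius r is drawn at 1 + k1 r^2 times it, then the intrinsics apply), "world_to_cam" (4x4, takes a point from world to camera coordinates). Camera axes: x right, y down, z forward; pixel columns grow to the right and rows downward; lengths in m; the calibration is good to about 2 mm. A picture is of the moment at which its call begins. There is no depth.
- ticket.hand_in(): hands the job in; it is judged then, once.
The state is a dict: "time_s": time; "q": joint angles; "joint_vel": joint speeds; "joint_efforts": joint torques, N m; "tcp_pos": TCP position; "orientation": TCP orientation; "wrist_force": force on the tool from outside, world axes, zero at the start; "torque": the same for the moment, N m; "opening": finger opening in m; "grasp_force": force on a finger pad.
Only numpy, scipy, OpenCV 4.12 (cv2) and the standard library are available. Lean on these libraries where they do the work, as an engineer would, in place of code of your own. Each camera call takes 0.05 s, during which the arm holds its last target. There are 200 camera calls.

## Working session

There is one attempt and no reset: what is moved stays moved. The work goes in short steps, Python scripts to look and compute and a shell command to move; the robot and the scene stay as the last step left them, time stands still between calls to the robot, and variables do not carry over. Pictures are saved under pics/ and viewed, at most 10 in all, crops included, and the job is handed in when it is done.

```bash
mkdir -p pics; ls
python3 - <<'E'
from station import arm, imaging
import cv2,json
s=arm.state();print(s,arm.pinch_z)
for n in("scene","side"):
    c=imaging.camera(n);cv2.imwrite(f"pics/{n}0.png",cv2.resize(c["image"][:,:,::-1],(800,600),interpolation=cv2.INTER_CUBIC))
    print(n,{k:(v.tolist() if hasattr(v,'tolist') else v) for k,v in c.items() if k!="image"})
E
```

```text
pics
{'time_s': 0.0, 'q': array([ 9.97477310e-01,  2.07438650e-01,  1.54296209e+00, -4.13280036e-06,
        1.39353799e+00, -1.50508845e-01]), 'joint_vel': array([ 3.76920517e-04,  1.63888133e-03,  1.78979341e-03, -4.01245011e-05,
        4.24034225e-04,  1.16728436e-03]), 'joint_efforts': array([-1.98137604e-04, -3.83021057e+01, -2.91600591e+01, -3.22313617e-04,
        1.05741865e-02,  5.17181231e-07]), 'tcp_pos': array([0.23552933, 0.52370192, 0.23011134]), 'orientation': array([[-9.11939540e-01,  4.10322635e-01, -1.26914800e-03],
       [ 4.10324451e-01,  9.11937472e-01, -1.97315617e-03],
       [ 3.47752973e-04, -2.32016159e-03, -9.99997248e-01]]), 'wrist_force': array([0.45520399, 0.28890472, 1.02077043]), 'torque': array([ 0.03637287, -0.0058899 , -0.05026923]), 'grasp_force': 0.0, 'opening': 0.0851655555595135} 0.0187
scene {'fx': 486.1399954329222, 'fy': 486.1399954329222, 'cx': 250.00164758131714, 'cy': 186.0825241217951, 'k1': -0.1688637871250981, 'world_to_cam': [[0.9084221396661112, 0.41800004143739344, -0.006721720224915283, -0.4966360653032858], [0.3312673237754878, -0.72955131362577, -0.5983450852021263, -0.11202736405575385], [-0.2550121102282614, 0.5413232362879418, -0.8012103203851522, 1.9066988266206524], [0.0, 0.0, 0.0, 1.0]]}
side {'fx': 461.52426382289394, 'fy': 461.52426382289394, 'cx': 248.157554725779, 'cy': 197.5690397498267, 'k1': -0.02035348663293708, 'world_to_cam': [[0.7973045570175973, -0.6032658375649786, -0.019384854551896417, -0.41202292115016365], [-0.4647582665248788, -0.5931212813819707, -0.6574244437717528, 0.3019893830268946], [0.38510413793643267, 0.5331767763123539, -0.7532710854303402, 1.5619928792926976], [0.0, 0.0, 0.0, 1.0]]}
```

View pics/scene0.png

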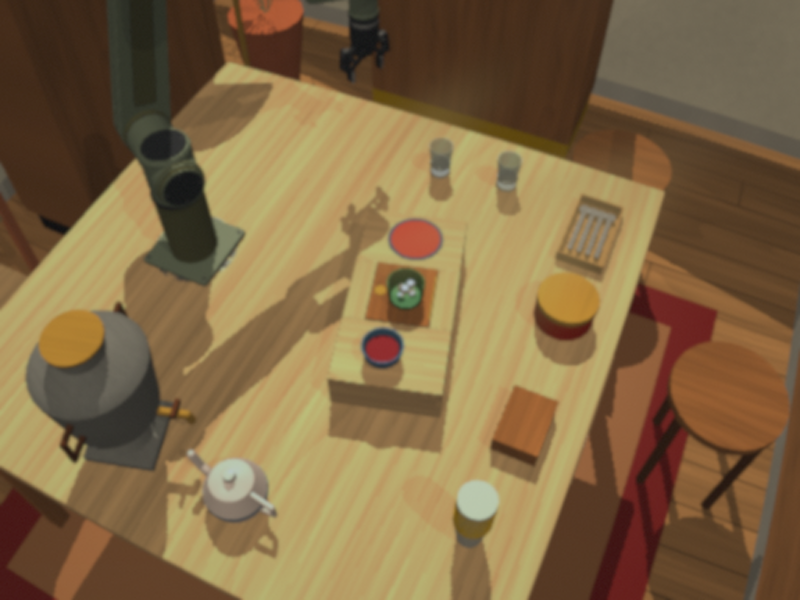

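View pics/side0.png

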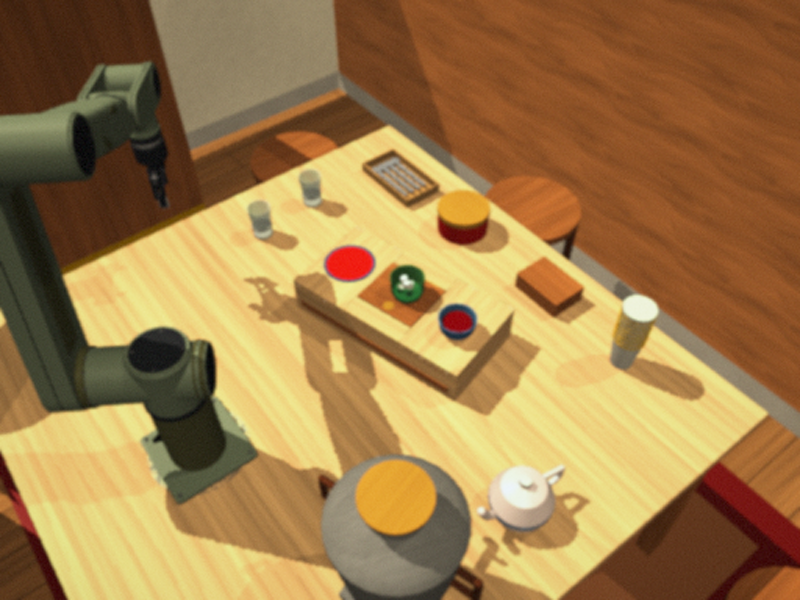

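The scene view shows the mat at about (415,238), the dish at (405,290), the disc at (379,290) and the jam bowl at (383,347). The side view shows them at (350,263), (407,285), (388,305) and (458,322). The mat is on the left (+y). I'll enlarge both next.

Run:
```python
from station import imaging
import cv2,numpy as np
out=[]
for n,(x0,y0) in(("scene",(205,130)),("side",(185,145))):
    im=imaging.camera(n)["image"][y0:y0+125,x0:x0+150,::-1]
    im=cv2.resize(im,None,fx=5.3333,fy=4.8,interpolation=cv2.INTER_CUBIC) if 0 else cv2.resize(im,(720,600),interpolation=cv2.INTER_CUBIC)
    cv2.imwrite(f"pics/{n}1.png",im)
```

```text
(no output)
```

View pics/scene1.png

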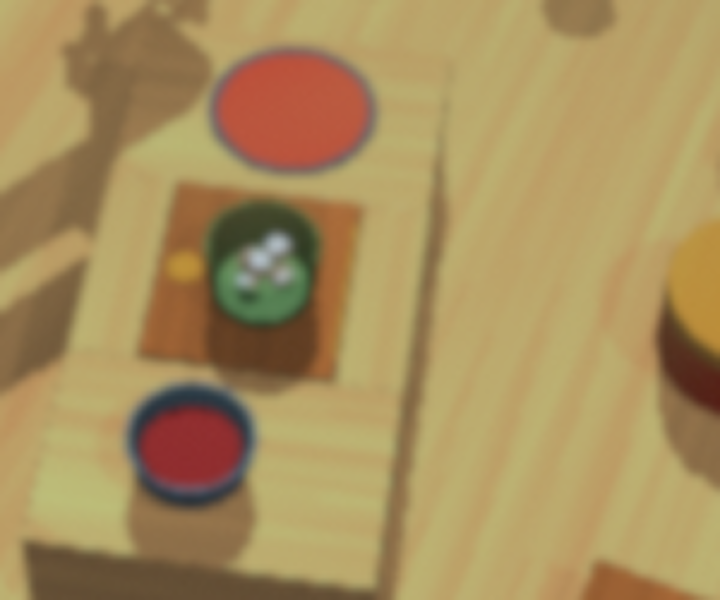

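View pics/side1.png

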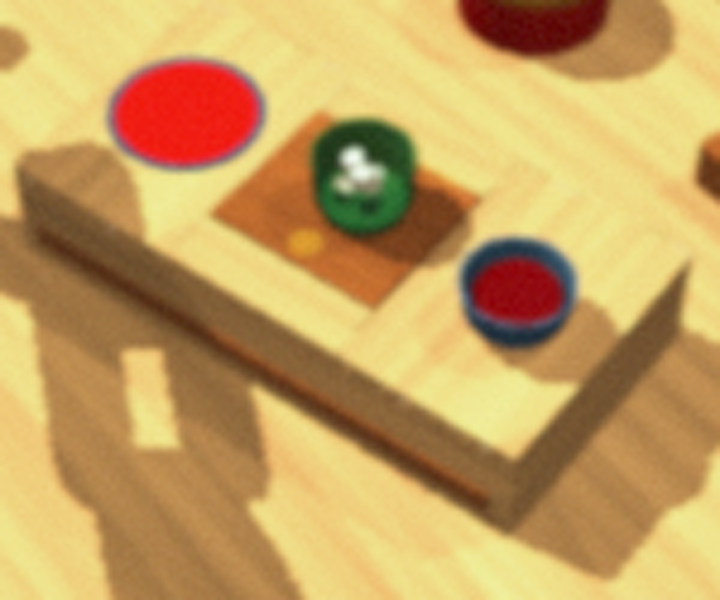

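In the scene crop the mat is at (293,110) and the disc at (185,266). The lid corners are at (176,182), (362,206), (334,380) and (140,357), and the dish rim centre is about (263,244). In the side crop the mat is at (187,112), the disc at (305,243) and the rim centre about (364,155).

```bash
cat > h.py <<'E'
import numpy as np,cv2
from station import imaging,arm
def ray(c,uv):
    K=np.array([[c["fx"],0,c["cx"]],[0,c["fy"],c["cy"]],[0,0,1]])
    p=cv2.undistortPoints(np.array([[uv]],float),K,np.array([c["k1"],0,0,0.]))[0,0]
    T=c["world_to_cam"];R=T[:3,:3];return -R.T@T[:3,3],R.T@np.array([*p,1])
def at(c,uv,z):
    o,d=ray(c,uv);return (o+d*(z-o[2])/d[2])[:2]
def tool(dxyz):
    """world shift -> tool-axis shift in units of rows"""
    return np.round(arm.state()["orientation"].T@np.array(dxyz)/.5,4)
E
python3 - <<'E'
from h import *
P={"scene":((205,130),dict(mat=(293,110),disc=(185,266),l1=(176,182),l2=(362,206),l3=(334,380),l4=(140,357),dish=(263,244),jam=(192,434))),
"side":((185,145),dict(mat=(187,112),disc=(305,243),l1=(211,214),l2=(320,112),l3=(481,200),l4=(375,307),dish=(364,155),jam=(518,279)))}
Z=dict(mat=.1015,dish=.158,jam=.145)
for n,(o,d) in P.items():
    c=imaging.camera(n);q={k:at(c,(np.array(v)+.5)/4.8-.5+o,Z.get(k,.103)) for k,v in d.items()}
    for k,v in q.items():print(n,k,v.round(4))
    L=[q[f"l{i}"] for i in(1,2,3,4)];print(" lid ctr",np.mean(L,0).round(4),[np.linalg.norm(L[i]-L[i-1]).round(4) for i in range(4)],"yaw",np.arctan2(*(L[0]-L[3])[::-1])-np.pi/2,np.arctan2(*(L[1]-L[2])[::-1])-np.pi/2)
E
```

```text
scene mat [0.531  0.1733]
scene disc [0.5198 0.003 ]
scene l1 [0.4803 0.0712]
scene l2 [0.6154 0.1074]
scene l3 [ 0.6573 -0.0441]
scene l4 [ 0.525  -0.0827]
scene dish [0.5798 0.0062]
scene jam [ 0.5978 -0.1501]
 lid ctr [0.5695 0.0129] [np.float64(0.1602), np.float64(0.1399), np.float64(0.1572), np.float64(0.1377)] yaw 0.2828006742220268 0.2694060504114153
side mat [0.5312 0.1734]
side disc [0.5204 0.0016]
side l1 [0.4814 0.0701]
side l2 [0.6145 0.1059]
side l3 [ 0.6542 -0.047 ]
side l4 [ 0.5231 -0.0809]
side dish [0.5804 0.0053]
side jam [ 0.5991 -0.1513]
 lid ctr [0.5683 0.012 ] [np.float64(0.1566), np.float64(0.1378), np.float64(0.158), np.float64(0.1354)] yaw 0.26979144483879525 0.25424189142685827
```

```bash
python3 -m handwheel '[[-0.57,-0.38,-0.04,0,0,0.864,0.5],[-0.57,-0.38,-0.04,0,0,0.864,0.5],[-0.57,-0.38,-0.04,0,0,0.864,0.5],[-0.57,-0.38,-0.04,0,0,0.864,0.5],[-0.57,-0.38,-0.04,0,0,0.864,0.5],[-0.57,-0.38,-0.04,0,0,0.864,0.5],[-0.57,-0.38,-0.04,0,0,0.864,0.5]]'; python3 -c "
from h import *
s=arm.state();print(s['orientation'].round(3));print(tool(np.array([.598,-.057,.25])-s['tcp_pos']))"
```

```text
time_s: 1.18
tcp_pos: [0.419, 0.2325, 0.2515]
orientation: [[-0.653, 0.757, 0.001], [0.757, 0.653, 0.0], [-0.0, 0.001, -1.0]]
wrist_force: [0.6, 0.8, -0.5]
opening: 0.0427
grasp_force: 0.0
[[-0.653  0.757  0.001]
 [ 0.757  0.653  0.   ]
 [-0.     0.001 -1.   ]]
[-0.6723 -0.1071  0.0032]
```

```bash
python3 -m handwheel '[[-0.672,-0.107,0,0,0,0.864,0.5],[-0.672,-0.107,0,0,0,0.864,0.5],[-0.672,-0.107,0,0,0,0.864,0.5],[-0.672,-0.107,0,0,0,0.864,0.5],[-0.672,-0.107,0,0,0,0.864,0.5],[-0.672,-0.107,0,0,0,0.864,0.5],[-0.672,-0.107,0,0,0,0.864,0.5]]'; python3 -m handwheel '[[0,0,0.1,0,0.52,0,0.5],[0,0,0.2,0,0.52,0,0.5],[0,0,0.2,0,0.52,0,0.5],[0,0,0.2,0,0.52,0,0.5]]';python3 -c "
from h import *
s=arm.state();print(tool(np.array([.598,-.057,.112])-s['tcp_pos']))
c=imaging.camera('scene')['image'][110:290,190:430,::-1];cv2.imwrite('pics/s2.png',cv2.resize(c,(800,600),interpolation=cv2.INTER_CUBIC))"
```

```text
time_s: 2.05
tcp_pos: [0.5987, -0.0549, 0.2505]
orientation: [[-0.279, 0.96, -0.001], [0.96, 0.279, 0.001], [0.001, -0.001, -1.0]]
wrist_force: [-0.8, -0.4, 0.6]
opening: 0.0431
grasp_force: 0.0
time_s: 2.55
tcp_pos: [0.5988, -0.0529, 0.1531]
orientation: [[-0.273, 0.959, -0.071], [0.927, 0.282, 0.246], [0.256, 0.002, -0.967]]
wrist_force: [-0.5, 0.7, 0.6]
opening: 0.0426
grasp_force: 0.0
[-0.0283 -0.0039  0.0776]
```

View pics/s2.png

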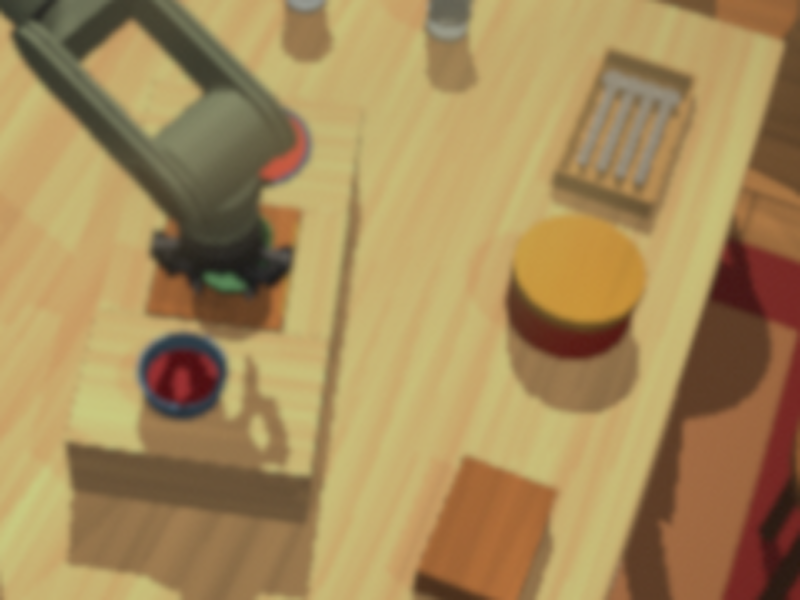

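The fingers stand behind the dish, clear of the jam bowl at (183,375). Next I'll descend.

```bash
python3 -m handwheel '[[-0.028,-0.004,0.04,0,0,0,0.5],[-0.028,-0.004,0.078,0,0,0,0.5],[-0.028,-0.004,0.078,0,0,0,0.5]]';python3 -c "
from h import *
s=arm.state();print(tool(np.array([.598-.281*.01,-.057+.96*.01,.112])-s['tcp_pos']),tool(np.array([.5435,.1306,.112])-s['tcp_pos']))"
```

```text
time_s: 2.98
tcp_pos: [0.5948, -0.0571, 0.1073]
orientation: [[-0.27, 0.96, -0.077], [0.927, 0.281, 0.249], [0.26, -0.005, -0.965]]
wrist_force: [0.6, 0.0, -0.0]
opening: 0.0428
grasp_force: 0.0
[ 0.0203  0.0061 -0.0042] [0.3782 0.0068 0.0923]
```

```bash
python3 -m handwheel '[[0.024,0.001,-0.002,0,0,0,0.5],[0.048,0.001,0.006,0,0,0,0.5],[0.072,0.002,0.012,0,0,0,0.5],[0.096,0.002,0.018,0,0,0,0.5],[0.12,0.003,0.025,0,0,0,0.5],[0.144,0.003,0.031,0,0,0,0.5],[0.168,0.004,0.037,0,0,0,0.5],[0.192,0.004,0.045,0,0,0,0.5]]';python3 -m handwheel '[[0,0,0,0,0,0,0.5]]';python3 -c "
from h import *
s=arm.state();print(tool(np.array([.5435,.1306,.112])-s['tcp_pos']))
for n in ('side',):
  c=imaging.camera(n)['image'][110:260,160:360,::-1];cv2.imwrite('pics/p3.png',cv2.resize(c,(800,600),interpolation=cv2.INTER_CUBIC))"
```

```text
time_s: 3.98
tcp_pos: [0.5713, 0.0375, 0.113]
orientation: [[-0.271, 0.96, -0.072], [0.928, 0.28, 0.247], [0.257, 0.0, -0.966]]
wrist_force: [0.3, -0.6, 1.6]
opening: 0.0431
grasp_force: 0.9
time_s: 4.1
tcp_pos: [0.5705, 0.0382, 0.1126]
orientation: [[-0.272, 0.96, -0.074], [0.927, 0.282, 0.248], [0.258, -0.001, -0.966]]
wrist_force: [0.1, -1.0, 0.4]
opening: 0.0425
grasp_force: 0.0
[1.856e-01 1.000e-04 5.080e-02]
```

View pics/p3.png

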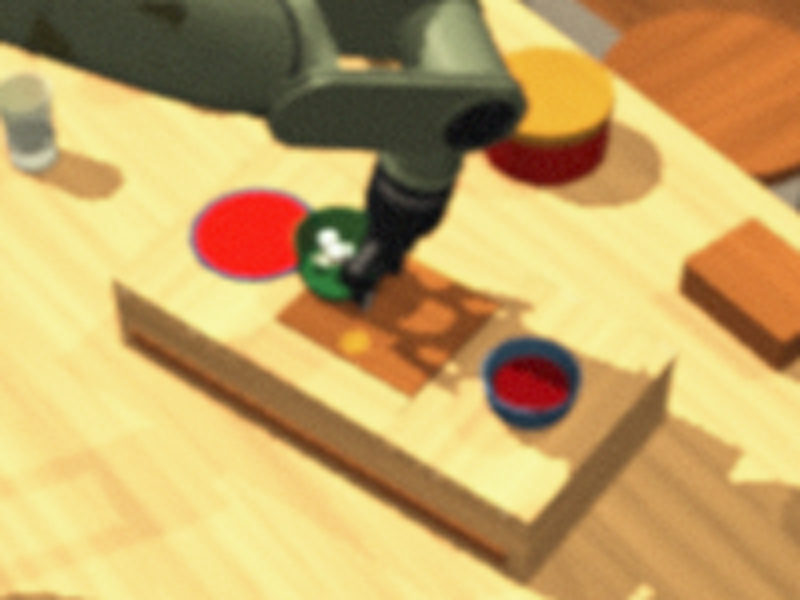

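The dish is upright at about (340,255) and has moved as planned, centred between the fingers. I'll continue the push.

```bash
python3 -m handwheel '[[0.023,0,0.006,0,0,0,0.5],[0.046,0,0.012,0,0,0,0.5],[0.07,0,0.019,0,0,0,0.5],[0.093,0,0.025,0,0,0,0.5],[0.116,0,0.031,0,0,0,0.5],[0.14,0,0.038,0,0,0,0.5],[0.163,0,0.044,0,0,0,0.5],[0.18,0,0.049,0,0,0,0.5]]';python3 -m handwheel '[[0,0,0,0,0,0,0.5],[-0.05,0,-0.013,0,0,0,0.5],[-0.1,0,-0.026,0,0,0,0.5],[-0.15,0,-0.04,0,0,0,0.5],[-0.15,0,-0.14,0,0,0,0.5],[-0.15,0,-0.24,0,0,0,0.5],[-0.15,0,-0.24,0,0,0,0.5]]';python3 -c "
from h import *
for n,(x,y) in (('side',(160,110)),):
  c=imaging.camera(n)['image'][y:y+150,x:x+200,::-1];cv2.imwrite('pics/p4.png',cv2.resize(c,(800,600),interpolation=cv2.INTER_CUBIC))"
```

```text
time_s: 5.15
tcp_pos: [0.5452, 0.1271, 0.1126]
orientation: [[-0.271, 0.96, -0.072], [0.928, 0.281, 0.247], [0.257, 0.0, -0.966]]
wrist_force: [0.4, -0.9, 1.0]
opening: 0.0426
grasp_force: 0.8
time_s: 6.02
tcp_pos: [0.5779, 0.0254, 0.2143]
orientation: [[-0.272, 0.96, -0.062], [0.929, 0.278, 0.245], [0.252, 0.009, -0.968]]
wrist_force: [0.5, 1.0, -0.8]
opening: 0.0424
grasp_force: 0.0
```

View pics/p4.png

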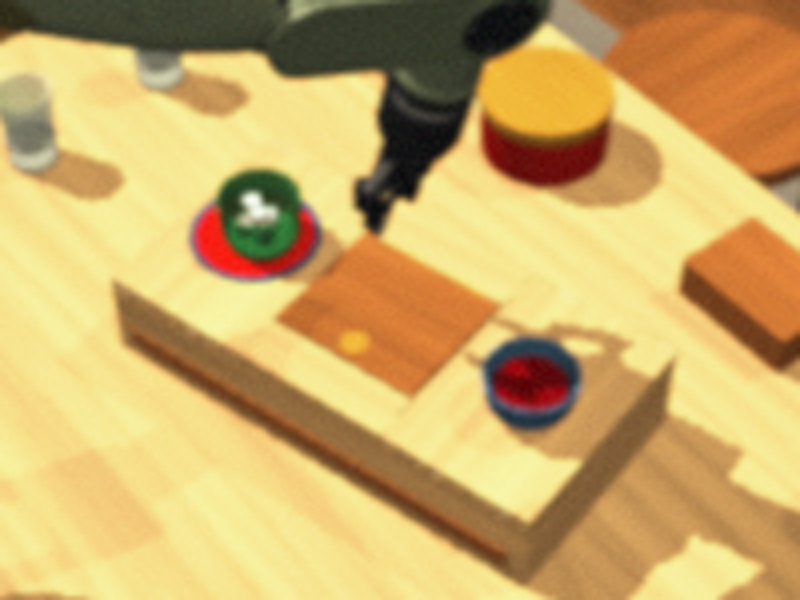

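The dish stands upright on the mat, with its rim centre at about (260,199). I'll check the offset and plan the press move.

Run:
```python
from h import *
c=imaging.camera("side");d=at(c,np.array((260.5,199.5))/4-.5+(160,110),.1565)
print(d,np.linalg.norm(d-[.531,.1733]))
s=arm.state();print(tool(np.array([.5202,.001,.2])-s['tcp_pos']))
```

```text
[0.53160219 0.16122929] 0.0120857208852399
[-0.0234 -0.1185  0.0131]
```

```bash
python3 -m handwheel '[[-0.023,-0.118,0.013,0,-0.5,0,0],[-0.023,-0.118,0.013,0,-0.5,0,0],[-0.023,-0.118,0.013,0,-0.5,0,0],[-0.023,-0.118,0.013,0,-0.5,0,0],[-0.023,-0.118,0.013,0,-0.5,0,0],[-0.023,-0.118,0.013,0,-0.5,0,0]]';python3 -c "
from h import *
s=arm.state();print(tool(np.array([.5202,.001,.115])-s['tcp_pos']))"
```

```text
time_s: 6.88
tcp_pos: [0.521, 0.0011, 0.2001]
orientation: [[-0.28, 0.96, -0.002], [0.96, 0.28, 0.01], [0.01, 0.001, -1.0]]
wrist_force: [0.7, 0.7, 0.1]
opening: 0.0
grasp_force: 0.0
[-0.0014 -0.0017  0.1701]
```

```bash
python3 -m handwheel '[[0,-0.002,0.08,0,0,0,0],[0,-0.002,0.15,0,0,0,0],[0,-0.002,0.18,0,0,0,0],[0,-0.002,0.19,0,0,0,0],[0,-0.002,0.196,0,0,0,0],[0,-0.002,0.2,0,0,0,0],[0,-0.002,0.204,0,0,0,0],[0,-0.002,0.204,0,0,0,0]]'
```

```text
time_s: 7.88
tcp_pos: [0.52, 0.002, 0.1]
orientation: [[-0.28, 0.96, -0.001], [0.96, 0.28, 0.009], [0.009, 0.002, -1.0]]
wrist_force: [-2.9, -0.0, 4.7]
opening: 0.0
grasp_force: 2.5
```

```bash
python3 -m handwheel '[[0,0,0.004,0,0,0,0],[0,0,0.008,0,0,0,0],[0,0,0.01,0,0,0,0],[0,0,0.01,0,0,0,0]]'
```

```text
time_s: 8.38
tcp_pos: [0.5199, 0.0019, 0.0949]
orientation: [[-0.28, 0.96, -0.001], [0.96, 0.28, 0.009], [0.009, 0.002, -1.0]]
wrist_force: [-3.1, 0.1, 5.6]
opening: -0.0002
grasp_force: 2.8
```

```bash
python3 -m handwheel '[[0,0,-0.06,0,0,0,0],[0,0,-0.16,0,0,0,0],[0,0,-0.28,0,0,0,0],[0,0,-0.36,0,0,0,0],[0,0,-0.36,0,0,0,0],[0,0,-0.36,0,0,0,0],[0,0,-0.36,0,0,0,0]]';python3 -c "
from h import *
for n,(x,y) in (('side',(160,110)),):
  c=imaging.camera(n)['image'][y:y+150,x:x+200,::-1];cv2.imwrite('pics/p5.png',cv2.resize(c,(800,600),interpolation=cv2.INTER_CUBIC))"
```

```text
time_s: 9.25
tcp_pos: [0.5184, 0.0008, 0.2711]
orientation: [[-0.28, 0.96, -0.006], [0.96, 0.28, 0.01], [0.011, -0.003, -1.0]]
wrist_force: [-0.8, 0.4, 0.1]
opening: 0.0002
grasp_force: 0.0
```

View pics/p5.png

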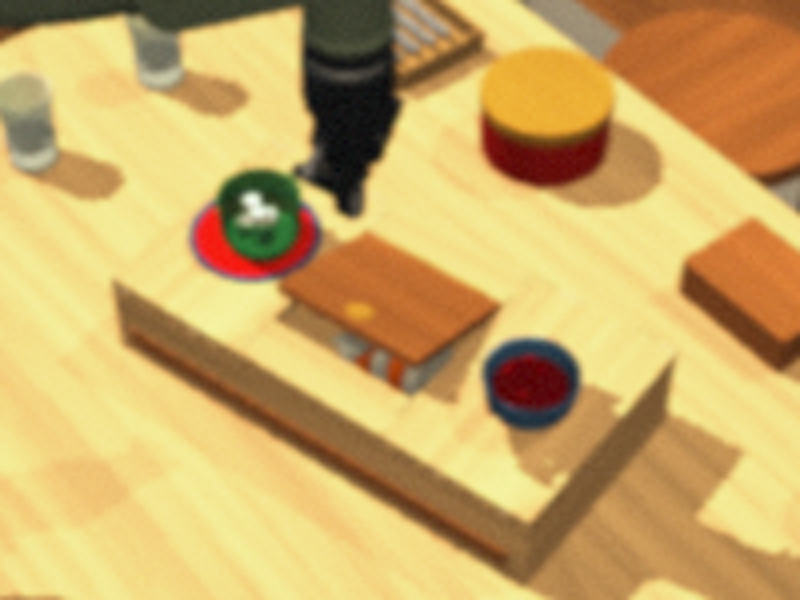

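The lid has sprung ajar, with its disc edge raised at about (360,310). The dish is upright on the mat, the bowl and glasses are where they were, and the arm is clear.

```bash
python3 -c "
from station import ticket
print(ticket.hand_in())"
```

```text
the job is handed in; nothing more can be done
None
```

I handed the job in: the sugar dish is upright on the mat, about 12 mm from its centre, the lid has sprung ajar, and nothing else visibly moved (the teapot was out of my last view); the hand-in returned no verdict.

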